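Turn the tea tag over through the twisted wire guide

ROBOT

A 6-joint arm with a two-finger parallel gripper is mounted at the origin on the work surface. World frame = base frame: x ahead of the robot, y to its left, z up, the work surface at z = 0. Lengths are in mm, angles in rad, forces in N, time in s.
With the tool pointing down it reaches from about 275 to 750 mm from the base axis. Payload 10.2 kg.
Tool frame: the origin (TCP) lies midway between the tips of the shut fingers; the grasp point (between the pads) lies 19 mm behind it; z points along the fingers, y is the direction in which the jaws open and shut (so a half turn about z gives the same grasp; the last joint's range is limited). The gripper opens to 85 mm and grips with 20 to 120 N. Pads are 22 mm wide; open, the fingers measure 114 mm over their backs; the gripper's body (76 mm by 85 mm) begins 54 mm behind the grasp point. The pads swing forward as they close: fully open they stand 13 mm farther back than shut.
Start: joints at [1.094, 0.313, 1.498, -0, 1.331, -0.223], TCP at [131.832, 508.185, 231.294] pointing down, gripper open.
Joint ranges: [-2.94, 2.94], [-0.97, 2.17], [0.19, 2.56], [-1.23, 4.37], [0.02, 3.11], [-2.88, 2.88]. Speed limits (rad/s): [2.39, 2.39, 3.01, 3.14, 3.14, 3.14].

INTERFACE

Orientations are given as a unit quaternion [w, x, y, z].
In Python, from rig import sense, optics, ctrl gives the robot as it stands.
- The arm moves only by the tool play_rows, never from a script. Its argument "plan" is a list of rows, each a list of 7 numbers: the shift along the world's x, y, z in mm, then the turn, a rotation vector about the world's x, y, z in rad, then the opening, from -1 (shut) to 1 (fully open), so that 0 is half open. A call has 1 to 5 rows; each row shifts and turns the pose as measured when the row begins; what a row does not reach is not made up. A row lasts 1/12 s, in which the tool goes at most 41.7 mm and 7.16 degrees, less where a joint would pass 70% of its speed; a pose out of reach is approached as far as the arm can. A call is refused whole if a number of a shift passes 41.7 or a number of a turn 0.125, either way. A call with a gripper value outside its range is refused whole. The fingers move at their own pace and stop on an object; "grip_force" is the grip in N (left out, the last holds). Time passes only in rows, so rows that do not move let the fingers close. It gives the time, the measured TCP pose, the force and the opening at its end, in the units of the state.
- sense(): the state, without advancing time (a new reading comes with each control period).
- optics.capture(name): name is "scene" or "top" or "wrist"; returns a dict with "img" (420x560x3 uint8, blue, green, red), "fx", "fy", "cx", "cy" (pixels), "world_to_cam" (4x4, takes a point from world to camera coordinates). Camera axes: x right, y up, looking along -z (the intrinsics and any distortion apply to the point x, -y, -z); pixel columns grow to the right and rows downward; lengths in mm; the calibration is good to about 2 mm. A picture is of the moment at which its call begins. There is no depth.
- ctrl.finish_job(): hands the job in, once; it reports no verdict.
The state is a dict: "time_s": time; "joints": joint angles; "dq": joint speeds; "tau": joint torques, N m; "eef_pos": TCP position; "ee_rot": TCP orientation; "force": force on the tool from outside, world axes, zero at the start; "wrist_torque": the same for the moment, N m; "grip_width": opening from 0.0 (shut) to 1.0 (fully open).
Only numpy, scipy, OpenCV 4.12 (cv2) and the standard library are available. Lean on these libraries where they do the work, as an engineer would, in place of code of your own. Each camera call takes 0.05 s, during which the arm holds its last target. There are 200 camera calls.

TASK

Tea has been served, so turn the round bamboo tea tag over: lift the round tag out of its rack and drop it on edge down the mouth of the twisted wire guide with its knob towards the robot's side, so that it comes out turned half over, standing at rest on the guide's foot with the knob on the side away from the robot. Leave the oblong tag in the rack.

Things in the scene. Friction and masses are not known exactly. Their poses are not given: they have to be found in the camera images.
- tag: Round bamboo tag: disc 56 mm across, 8 mm thick, 30 g, on edge. Origin: its centre; x is the disc's axis, z up at the start. A round knob, 10 mm across, sticks out 8 mm from the middle of its -x face; the 23 mm above the knob are bare, to grip across the 8 mm. Stands in a slot of a low fixed rack (180 x 50 mm, top 18 mm up): centre 36 mm up, lowest 10 mm in the slot, knob roughly to the robot.
- tag_knob (a point): Middle of the outer end of the round tag's knob, 12 mm from the disc's centre along its axis (-x). Shows which way the tag faces.
- guide: Fixed steel wire slot 251 mm tall; it turns 180 degrees on the way down to a 110 mm square foot plate (top 8 mm up). Origin: middle of its underside, z up, -x to the robot within 20 degrees, y along the slot at mouth and foot. Mouth opening 44 (x) by 80 mm (y), 24 by 61 mm 33 mm lower. The tag, let go on edge with its lower rim about 10 mm in, within 8 mm and 10 degrees, falls through.
- oblong_tag: The other tag, to be left in place: upright oblong plate 8 mm thick (x), 36 wide (y), 50 tall (z) with a like knob, in the rack's other slot beside the round tag, centres 85 mm apart. Origin: middle of its underside.

How it is judged (in metres and radians):
On the way:
1. the round tag is on edge over or in the guide's mouth, its knob towards the robot's side (horizontal distance between tag and guide below 0.02 m and z of tag in the frame of guide above 0.21 m and x of tag_knob in the frame of guide below 0 m and angle between the x axis of tag and the x axis of guide, either way round below 0.6 rad).
At the end, for the whole second after the job is handed in: The round tag rests on the guide's foot plate: centre within 15 mm of the guide's axis and under 50 mm above the guide's underside, on edge within 20 degrees and along the slot within 20 degrees, knob on the side away from the robot; the oblong tag is within 15 mm of where it stood (horizontal distance between tag and guide below 0.015 m and z of tag in the frame of guide below 0.05 m and x of tag_knob in the frame of guide above 0.003 m and angle between the x axis of tag and the x axis of guide, either way round below 0.4 rad and angle between tag's own x axis and vertical between 1.2 and 1.94 rad and linear speed of tag below 0.02 m/s and distance of oblong_tag from where it was at the start of the episode below 0.015 m); the robot touches nothing.
It fails at once if the oblong tag is moved from its place in the rack (more than 25 mm) (distance of oblong_tag from where it was at the start of the episode above 0.025 m).
It also fails if it takes over 38 s, if anything falls off the work surface, if the arm or the gripper's body presses on something with over 40 N, if the wrist force passes 120 N, or if a joint passes its speed limit or range.

## Working session

There is one attempt and no reset: what is moved stays moved. The work goes in short steps, Python scripts to look and compute and a tool call to move; the robot and the scene stay as the last step left them, time stands still between calls to the robot, and variables do not carry over. Pictures are saved under pics/ and viewed, about 8 in all and at most 12, crops included, and the job is handed in when it is done.

Besides the shell and the picture viewer there is one more tool, called after ">>>" in YAML: its name, and indented under it one key for each argument. play_rows: Moves the arm, as the interface text tells. Its arguments: {"type":"object","properties":{"plan":{"type":"array"},"grip_force":{"type":"number"}},"required":["plan"]}

```bash
mkdir -p pics; ls; cat > h.py <<'E'
import numpy as np,cv2
from rig import sense,optics,ctrl
def cap(n,f):
    d=optics.capture(n); cv2.imwrite('pics/'+f,d['img']); return d
def proj(d,P):
    P=np.atleast_2d(P); M=np.array(d['world_to_cam']); c=P@M[:3,:3].T+M[:3,3]
    return np.c_[d['cx']+d['fx']*c[:,0]/-c[:,2], d['cy']+d['fy']*-c[:,1]/-c[:,2]]
def ray(d,u,v):
    M=np.array(d['world_to_cam']);R=M[:3,:3]
    o=-R.T@M[:3,3]; r=R.T@np.array([(u-d['cx'])/d['fx'],-(v-d['cy'])/d['fy'],-1]); return o,r
def atz(d,u,v,z):
    o,r=ray(d,u,v); return o+r*(z-o[2])/r[2]
E
python3 - <<'E'
from h import *
import pickle
D={n:cap(n,n+'0.png') for n in('scene','top')}
pickle.dump(D,open('D0.pkl','wb'))
for n in D: print(n,[k for k in D[n]],D[n]['fx'],ray(D[n],280,210))
print(sense())
E
```

```text
pics
scene ['img', 'fx', 'fy', 'cx', 'cy', 'world_to_cam'] 494.6479868925581 (array([1027.22340812,  251.90739716,  769.68623232]), array([-0.53794865, -0.21003634, -0.81649304]))
top ['img', 'fx', 'fy', 'cx', 'cy', 'world_to_cam'] 507.00981810953454 (array([429.01411112,  60.66853606, 954.48246322]), array([ 0.10736693,  0.00638408, -0.99432952]))
{'time_s': 0.1, 'joints': array([ 1.09359634e+00,  3.13390639e-01,  1.49837818e+00, -1.97016339e-05,
        1.33101273e+00, -2.23416694e-01]), 'dq': array([-0.00058294, -0.00202747, -0.00071481,  0.00122114,  0.00055963,
       -0.00092206]), 'tau': array([ 1.92278261e-03, -4.12900651e+01, -2.60144538e+01, -1.97470026e-04,
        3.02296132e-03,  2.64569593e-05]), 'eef_pos': array([131.7223963 , 507.95826212, 230.78762568]), 'ee_rot': array([-1.95019999e-04,  1.26549050e-01,  9.91960173e-01, -5.61627267e-04]), 'force': array([ 0.39577916, -0.71788924, -0.28803635]), 'wrist_torque': array([0.01299667, 0.00739419, 0.09309977]), 'grip_width': 1.0034881792226005}
```

View pics/top0.png

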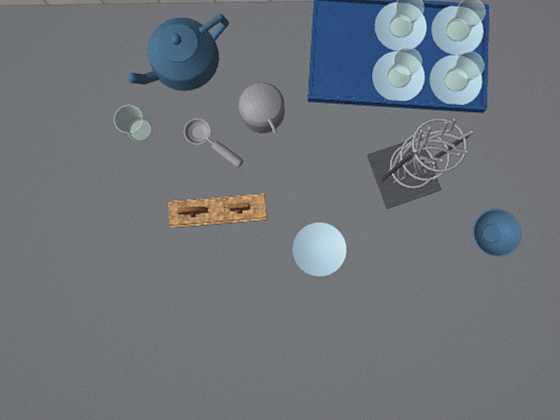

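View pics/scene0.png

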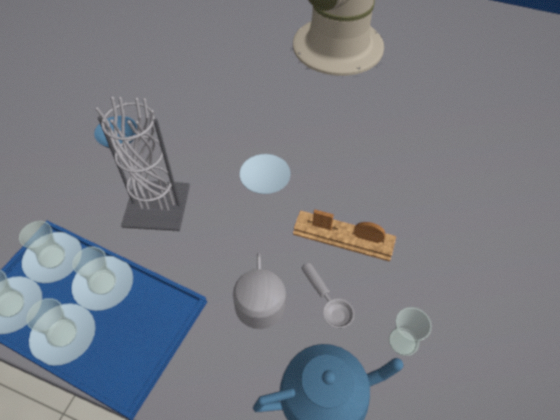

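Top: rack at cols 168–267, rows 193–227, with the round tag on the left (192,211) and the oblong at (238,208). The guide's foot is near (405,175) and its mouth near (440,147). Enlarging those regions next.

```bash
python3 - <<'E'
from h import *
import pickle
D=pickle.load(open('D0.pkl','rb'))
r=lambda n,x,y,w,h:cv2.resize(D[n]['img'][y:y+h,x:x+w],(400,300),interpolation=cv2.INTER_CUBIC)
m=np.vstack([np.hstack([r('top',160,175,112,84),r('top',360,110,132,99)]),np.hstack([r('scene',290,185,112,84),r('scene',80,90,200,150)])])
cv2.imwrite('pics/m.png',m)
for n,u,v,z in [('top',192,211,60),('top',238,208,68-10),('top',440,147,251),('top',405,175,8),('scene',130,120,251)]: print(n,atz(D[n],u,v,z))
E
```

```text
top [526.81994259 222.31486574  60.        ]
top [530.82923336 141.01161384  58.        ]
top [ 590.37551864 -163.10697344  251.        ]
top [ 593.32958774 -171.21031199    8.        ]
scene [ 617.2408049  -147.46062224  251.        ]
```

View pics/m.png

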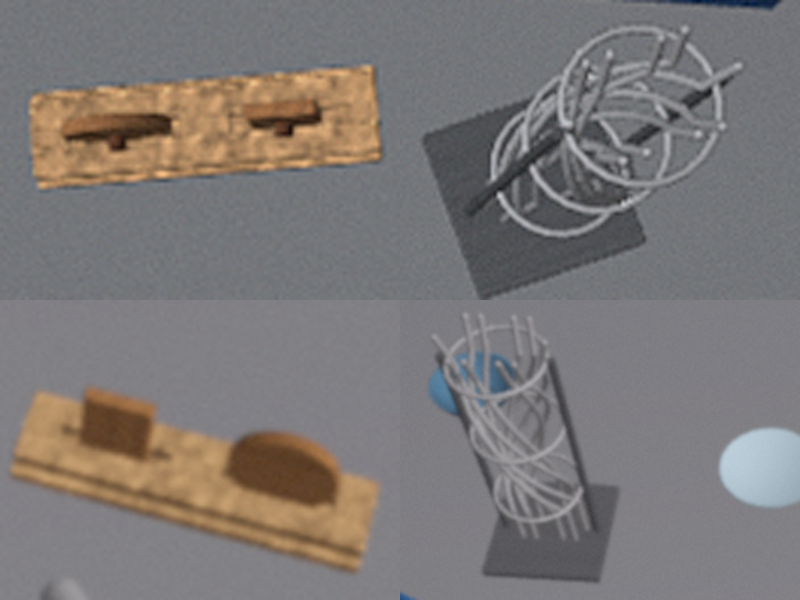

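```bash
cat > fit.py <<'E'
from h import *
import pickle
from scipy.optimize import least_squares
D=pickle.load(open('D0.pkl','rb')); T,S=D['top'],D['scene']
def rect(p,w,h,z):
    x,y,a=p; c,s=np.cos(a),np.sin(a)
    q=np.array([[-w,-h],[-w,h],[w,h],[w,-h]])/2
    return np.c_[q@np.array([[c,s],[-s,c]])+[x,y],np.full(4,z)]
mT=lambda l,ox,oy,px,py,k:np.array([[px+(u-ox)/k,py+(v-oy)/k] for u,v in l])
# guide: (top) -x+y , -x-y, +x+y ... corners order: (-,-),(-,+),(+,+),(+,-)
gt=mT([(645,240),(484,299),(424,135)],400,0,360,110,400/132)
gs=mT([(618,487),(602,580),(484,573)],400,300,80,90,2.)
print('plate top@8',[atz(T,*q,8).round(1) for q in gt]); print('plate scene@8',[atz(S,*q,8).round(1) for q in gs])
rt=mT([(381,158),(38,188),(30,95),(372,66)],0,0,160,175,400/112)
rs=mT([(41,390),(378,485),(358,558),(12,465)],0,300,290,185,400/112)
print('rack top@18',[atz(T,*q,18).round(1) for q in rt]); print('scene',[atz(S,*q,18).round(1) for q in rs])
tg=mT([(62,125),(170,120),(118,148)],0,0,160,175,400/112)
print('tag',[atz(T,*q,z).round(1) for q,z in zip(tg,(45,45,36))])
# rings: top circle extents at z~?
rg=mT([(558,105),(722,105),(640,25),(640,186)],400,0,360,110,400/132)
for z in(215,235,251): print('ring',z,np.mean([atz(T,*q,z) for q in rg],0).round(1), np.ptp([atz(T,*q,z) for q in rg],0).round(1))
rg=mT([(444,360),(549,352),(497,325),(497,395)],400,300,80,90,2.)
for z in(215,235,251): print('sring',z,np.mean([atz(S,*q,z) for q in rg],0).round(1), np.ptp([atz(S,*q,z) for q in rg],0).round(1))
E
python3 fit.py
```

```text
plate top@8 [array([ 564.9, -237.9,    8. ]), array([ 529.8, -135.8,    8. ]), array([ 634. , -102.3,    8. ])]
plate scene@8 [array([ 533.1, -133.2,    8. ]), array([635.1, -95.7,   8. ]), array([ 669. , -200.2,    8. ])]
rack top@18 [array([513.4,  91.7,  18. ]), array([501.2, 269.3,  18. ]), array([549.8, 273.7,  18. ]), array([561.7,  95.6,  18. ])]
scene [array([517.4,  95.8,  18. ]), array([508.9, 272.7,  18. ]), array([553.6, 273.9,  18. ]), array([566.5,  98.3,  18. ])]
tag [array([530.8, 251.4,  45. ]), array([532.3, 196.9,  45. ]), array([519.5, 224.8,  36. ])]
ring 215 [ 602.2 -173.6  215. ] [80.6 80.8  0. ]
ring 235 [ 597.5 -167.2  235. ] [78.5 78.6  0. ]
ring 251 [ 593.8 -162.2  251. ] [76.7 76.9  0. ]
sring 215 [ 587.3 -179.   215. ] [67.2 72.4  0. ]
sring 235 [ 603.2 -163.5  235. ] [64.8 69.8  0. ]
sring 251 [ 615.9 -151.   251. ] [62.8 67.7  0. ]
```

The top and scene views agree to about 4 mm: guide at about (600,-169) with yaw 0.32, round tag at about (531.5,224.5) with yaw about 0.06. Moving over the rack.

>>> play_rows:
  plan:
    - [33,-24,0,0,0,-0.105,1]
    - [33,-24,0,0,0,-0.105,0.2]
    - [33,-24,0,0,0,-0.105,0.2]
    - [33,-24,0,0,0,-0.105,0.2]
    - [33,-24,0,0,0,-0.105,0.2]

```text
time_s: 0.52
eef_pos: [295.0, 386.0, 229.1]
ee_rot: [-0.002, 0.383, 0.924, -0.001]
force: [1.1, 0.7, -0.8]
grip_width: 0.601
```

>>> play_rows:
  plan:
    - [33,-24,0,0,0,-0.105,0.2]
    - [33,-24,0,0,0,-0.105,0.2]
    - [33,-24,0,0,0,-0.105,0.2]
    - [33,-24,0,0,0,-0.105,0.2]
    - [33,-24,0,0,0,-0.105,0.2]

```text
time_s: 0.93
eef_pos: [462.0, 260.9, 228.3]
ee_rot: [-0.003, 0.62, 0.784, -0.001]
force: [-0.1, 0.9, -0.1]
grip_width: 0.601
```

>>> play_rows:
  plan:
    - [35,-18,-30,0,0,-0.085,0.2]
    - [35,-18,-30,0,0,-0.085,0.2]
    - [0,0,-20,0,0,0,0.2]
    - [0,0,0,0,0,0,0.2]
    - [0,0,0,0,0,0,0.2]

```text
time_s: 1.35
eef_pos: [526.4, 223.6, 155.1]
ee_rot: [-0.002, 0.693, 0.72, -0.001]
force: [1.8, 0.7, 0.9]
grip_width: 0.597
```

```bash
python3 - <<'E'
from h import *
import pickle
d=cap('wrist','w1.png'); pickle.dump(d,open('w1.pkl','wb')); print(d['world_to_cam'],d['fx'],d['cx'],sense()['eef_pos'])
E
```

```text
[[ 9.99262463e-01  3.80201759e-02 -5.38477714e-03 -5.33660890e+02]
 [-3.77657669e-02  9.47683921e-01 -3.16968347e-01 -1.75018669e+02]
 [-6.94812558e-03  3.16937931e-01  9.48420830e-01 -3.74648740e+02]
 [ 0.00000000e+00  0.00000000e+00  0.00000000e+00  1.00000000e+00]] 307.96168498842934 277.3387300617504 [525.8969997  223.8999894  155.13917717]
```

View pics/w1.png

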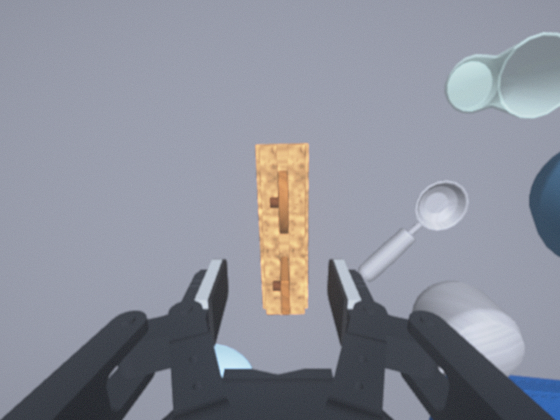

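Wrist view: the round tag is at col 284, rows 171–233, with its knob at (274,202). The oblong is nearer the bottom at (285,280).

```bash
python3 - <<'E'
from h import *
import pickle
d=pickle.load(open('w1.pkl','rb'))
im=d['img'][160:325,250:315]
cv2.imwrite('pics/w1c.png',cv2.resize(im,None,fx=3.6,fy=3.6,interpolation=cv2.INTER_CUBIC))
for q,z in [((283.5,171),42),((284,202),62),((284.3,233),42),((271,202),36),((285,262),58)]: print(q,z,atz(d,*q,z).round(1))
E
```

```text
(283.5, 171) 42 [529.8 254.2  42. ]
(284, 202) 62 [530.8 233.2  62. ]
(284.3, 233) 42 [533.  198.1  42. ]
(271, 202) 36 [520.1 224.8  36. ]
(285, 262) 58 [534.3 177.7  58. ]
```

View pics/w1c.png

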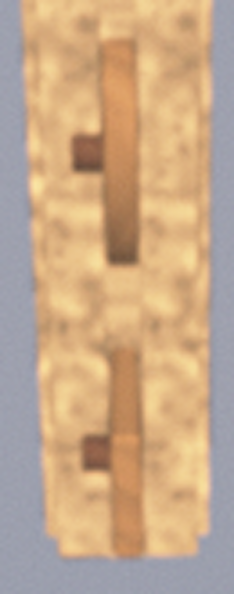

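>>> play_rows:
  plan:
    - [5.5,1.6,-25,0,0,0.02,0.2]
    - [0,0,-25,0,0,0,0.2]
    - [0,0,-25,0,0,0,0.1]
    - [0,0,-20,0,0,0,0]
    - [0,0,0,0,0,0,0]

```text
time_s: 1.82
eef_pos: [532.0, 230.1, 66.2]
ee_rot: [0.002, 0.682, 0.731, 0.004]
force: [-0.4, 0.0, -0.9]
grip_width: 0.499
```

>>> play_rows:
  plan:
    - [-0.5,-4.6,-12,0,0,0,0]
    - [0,0,-8,0,0,0,0]
    - [0,0,0,0,0,0,0]
    - [0,0,0,0,0,0,0]

```text
time_s: 2.15
eef_pos: [532.8, 228.5, 52.4]
ee_rot: [0.004, 0.681, 0.733, 0.008]
force: [-0.2, 0.3, -0.3]
grip_width: 0.502
```

>>> play_rows:
  plan:
    - [-1.5,-3.5,-10,-0.006,0.017,-0.015,0]
    - [0,0,0,0,0,0,0]
    - [0,0,0,0,0,0,0]

```text
time_s: 2.4
eef_pos: [532.5, 225.7, 44.9]
ee_rot: [0.001, 0.686, 0.727, 0.001]
force: [0.6, -0.3, -0.5]
grip_width: 0.5
```

>>> play_rows:
  plan:
    - [-0.8,0,-2.5,0,0,0,0]
    - [0,0,0,0,0,0,-0.5]
    - [0,0,0,0,0,0,-1]
    - [0,0,0,0,0,0,-1]
    - [0,0,0,0,0,0,-1]
  grip_force: 30

```text
time_s: 2.82
eef_pos: [531.6, 225.7, 42.7]
ee_rot: [0.001, 0.686, 0.727, 0.001]
force: [-0.9, -0.7, -0.7]
grip_width: 0.083
```

>>> play_rows:
  plan:
    - [0,0,0,0,0,0,-1]
    - [0,0,0,0,0,0,-1]
    - [0,0,0,0,0,0,-1]

```text
time_s: 3.07
eef_pos: [531.6, 225.7, 42.8]
ee_rot: [0.001, 0.686, 0.727, 0.001]
force: [0.3, -0.1, 0.0]
grip_width: 0.086
```

>>> play_rows:
  plan:
    - [0,0,8,0,0,0,-1]
    - [0,0,12,0,0,0,-1]
    - [0,0,30,0,0,0,-1]
    - [0,0,35,0,0,0,-1]
    - [0,0,35,0,0,0,-1]

```text
time_s: 3.48
eef_pos: [527.7, 224.7, 163.2]
ee_rot: [-0.003, 0.686, 0.727, -0.004]
force: [0.3, -0.5, -0.3]
grip_width: 0.085
```

>>> play_rows:
  plan:
    - [0,0,35,0,0,0,-1]
    - [0,0,35,0,0,0,-1]
    - [0,0,35,0,0,0,-1]
    - [0,0,20,0,0,0,-1]
    - [0,0,0,0,0,0,-1]

```text
time_s: 3.9
eef_pos: [527.1, 224.7, 309.2]
ee_rot: [0.002, 0.686, 0.727, 0.003]
force: [-0.8, -0.1, 0.6]
grip_width: 0.083
```

>>> play_rows:
  plan:
    - [6,-33,2,0,0,0.022,-1]
    - [6,-33,2,0,0,0.022,-1]
    - [6,-33,2,0,0,0.022,-1]
    - [6,-33,2,0,0,0.022,-1]
    - [6,-33,2,0,0,0.022,-1]

```text
time_s: 4.32
eef_pos: [554.5, 59.6, 322.6]
ee_rot: [0.003, 0.64, 0.769, 0.006]
force: [1.0, 0.5, 0.3]
grip_width: 0.085
```

>>> play_rows:
  plan:
    - [6,-33,0,0,0,0.022,-1]
    - [6,-33,0,0,0,0.022,-1]
    - [6,-33,0,0,0,0.022,-1]
    - [6,-25,0,0,0,0.022,-1]
    - [0,0,0,0,0,0,-1]

```text
time_s: 4.73
eef_pos: [577.1, -75.8, 321.9]
ee_rot: [0.002, 0.605, 0.796, 0.005]
force: [-0.2, 0.4, -0.9]
grip_width: 0.088
```

```bash
python3 - <<'E'
from h import *
import pickle
D={n:cap(n,n+'2.png') for n in('scene','top','wrist')}
pickle.dump(D,open('D2.pkl','wb'))
f=lambda im:cv2.resize(im,(400,300),interpolation=cv2.INTER_CUBIC)
cv2.imwrite('pics/m2.png',np.vstack([np.hstack([f(D['wrist']['img']),f(D['top']['img'])]),np.hstack([f(D['scene']['img']),f(D['scene']['img'][60:210,60:260])])]))
print(sense()['eef_pos'],sense()['ee_rot'])
E
```

```text
[576.84729569 -71.22245788 322.68624788] [0.00216193 0.60397858 0.79697615 0.00585001]
```

View pics/m2.png

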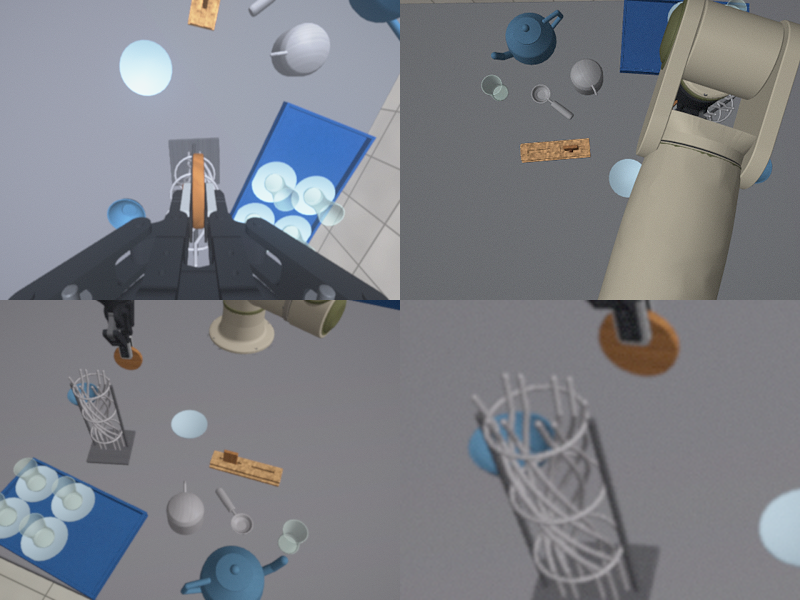

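The tag is held on edge (scene crop, around (640,342)) and the oblong is still in the rack. Continuing to above the mouth.

>>> play_rows:
  plan:
    - [6,-30,0,-0.007,0.01,0.02,-1]
    - [6,-30,0,0,0,0.02,-1]
    - [6,-26,0,0,0,0.01,-1]
    - [4,-10,0,0,0,0,-1]
    - [0,0,0,0,0,0,-1]

```text
time_s: 5.3
eef_pos: [599.1, -162.1, 324.2]
ee_rot: [0.0, 0.579, 0.815, 0.001]
force: [-0.9, 0.9, -0.4]
grip_width: 0.086
```

>>> play_rows:
  plan:
    - [0,0,0,0,0,0,-1]

```text
time_s: 5.38
eef_pos: [599.1, -160.9, 324.2]
ee_rot: [0.0, 0.579, 0.816, 0.001]
force: [0.2, 0.6, 0.3]
grip_width: 0.083
```

>>> play_rows:
  plan:
    - [1,-8,-10,0,0,-0.01,-1]
    - [0,0,-10,0,0,0,-1]
    - [0,0,0,0,0,0,-1]

```text
time_s: 5.63
eef_pos: [600.0, -165.4, 302.9]
ee_rot: [0.0, 0.581, 0.814, 0.001]
force: [0.3, -0.0, -0.9]
grip_width: 0.084
```

```bash
cat > ov.py <<'E'
from h import *
from scipy.spatial.transform import Rotation as Ro
g=np.array([600,-169.]);a=.32;Rz=lambda a:np.array([[np.cos(a),-np.sin(a),0],[np.sin(a),np.cos(a),0],[0,0,1]])
def go(tag):
    s=sense(); p=s['eef_pos']; w,x,y,z=s['ee_rot']; R=Ro.from_quat([x,y,z,w]).as_matrix()
    print(p,s['ee_rot'],'yaw',np.arctan2(R[1,1],R[0,1]),'tilt z',R[:,2])
    ny=R[:,1]; tx=R[:,0]; tz=-R[:,2]; c=p-7*tz
    t=np.linspace(0,2*np.pi,40); disc=c+28*(np.outer(np.cos(t),tx)+np.outer(np.sin(t),tz))
    out=[]
    for n,(x0,y0,w_,h_) in (('scene',(70,60,140,105)),('wrist',(140,100,280,210))):
        d=cap(n,f'{n}_{tag}.png'); k=400/w_
        im=cv2.resize(d['img'][y0:y0+h_,x0:x0+w_],(400,300),interpolation=cv2.INTER_CUBIC); o=im.copy()
        def pl(P,c): cv2.polylines(o,[np.int32((proj(d,P)-[x0,y0])*k)],True,c,1)
        q=np.array([[-1,-1],[-1,1],[1,1],[1,-1]])/2
        for sx,sy,z in((44,80,251),(24,61,218)):
            P=np.c_[q*[sx,sy],[z]*4]@Rz(a).T+[*g,0]; pl(P,(0,255,0))
        pl(np.c_[q*110,[8]*4]@Rz(a).T+[*g,0],(255,255,0)); pl(disc,(0,0,255))
        out.append(np.hstack([im,o]))
    cv2.imwrite(f'pics/ov_{tag}.png',np.vstack(out))
if __name__=='__main__':
    import sys; go(sys.argv[1])
E
python3 ov.py a
```

```text
[ 600.0425777  -165.36556263  302.89652552] [3.11238513e-04 5.81441270e-01 8.13587647e-01 1.04518706e-03] yaw 0.329796606312833 tilt z [ 0.00172187  0.00133877 -0.99999762]
```

View pics/ov_a.png

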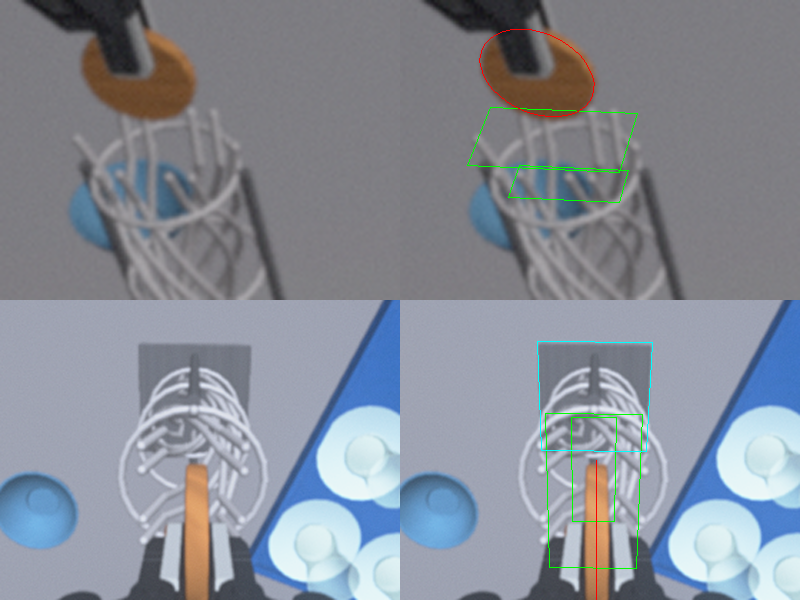

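The overlay agrees: tag outline and mouth model match in the scene view to about 2 mm, and the plate matches in the wrist view. The ring centre sits on the axis. I'll lower and centre the tag.

>>> play_rows:
  plan:
    - [0,-3.5,-10,0,0,-0.01,-1]
    - [0,-1,-10,0,0,0,-1]
    - [0,0,0,0,0,0,-1]
    - [0,0,0,0,0,0,-1]

```text
time_s: 6.07
eef_pos: [600.3, -169.8, 283.2]
ee_rot: [0.002, 0.586, 0.811, 0.001]
force: [0.5, 0.1, -0.9]
grip_width: 0.084
```

>>> play_rows:
  plan:
    - [0,0.5,-6,0,0,0,-1]
    - [0,0,0,0,0,0,-1]
    - [0,0,0,0,0,0,-1]

```text
time_s: 6.32
eef_pos: [600.2, -169.3, 276.5]
ee_rot: [0.002, 0.586, 0.811, 0.001]
force: [-0.4, 0.1, -0.5]
grip_width: 0.086
```

```bash
python3 ov.py b
```

```text
[ 600.23755255 -169.29180946  276.53282955] [0.00186784 0.58569313 0.8105297  0.00129756] yaw 0.3193259389339451 tilt z [ 4.54781753e-03 -8.45419054e-05 -9.99989655e-01]
```

View pics/ov_b.png

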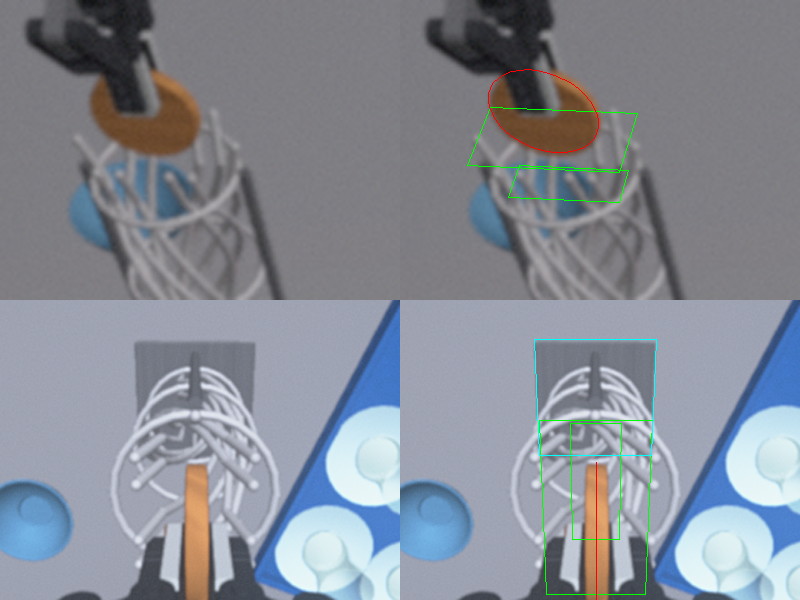

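Tag rim about 10 mm into the mouth, centred and aligned in both views. Releasing.

>>> play_rows:
  plan:
    - [0,0,0,0,0,0,-0.5]
    - [0,0,0,0,0,0,-0.2]
    - [0,0,0,0,0,0,0]
    - [0,0,0,0,0,0,0]
    - [0,0,0,0,0,0,0]

```text
time_s: 6.83
eef_pos: [600.5, -169.4, 277.6]
ee_rot: [0.003, 0.586, 0.811, 0.001]
force: [0.1, -0.3, -0.6]
grip_width: 0.504
```

>>> play_rows:
  plan:
    - [0,0,30,0,0,0,0]
    - [0,0,35,0,0,0,0]
    - [0,0,30,0,0,0,0]
    - [-20,20,20,0,0,0,0]
    - [-30,20,0,0,0,0,0]

```text
time_s: 7.25
eef_pos: [550.7, -131.0, 392.0]
ee_rot: [-0.001, 0.587, 0.81, 0.001]
force: [0.2, -0.0, 1.5]
grip_width: 0.501
```

>>> play_rows:
  plan:
    - [-30,30,0,0,0,0,0]
    - [-30,30,0,0,0,0,0]
    - [-30,30,0,0,0,0,0]
    - [-30,30,0,0,0,0,0]
    - [0,0,0,0,0,0,0]

```text
time_s: 7.67
eef_pos: [425.7, -9.0, 393.5]
ee_rot: [0.001, 0.587, 0.809, 0.002]
force: [-0.2, 0.3, 0.5]
grip_width: 0.496
```

```bash
python3 - <<'E'
from h import *
import pickle
D={n:cap(n,n+'3.png') for n in('scene','top')}; pickle.dump(D,open('D3.pkl','wb'))
r=lambda n,x,y,w,h:cv2.resize(D[n]['img'][y:y+h,x:x+w],(400,300),interpolation=cv2.INTER_CUBIC)
cv2.imwrite('pics/m3.png',np.vstack([np.hstack([r('top',360,110,132,99),r('scene',110,140,100,75)]),np.hstack([r('top',0,0,560,420),r('scene',290,185,112,84)])]))
E
```

```text
(no output)
```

View pics/m3.png

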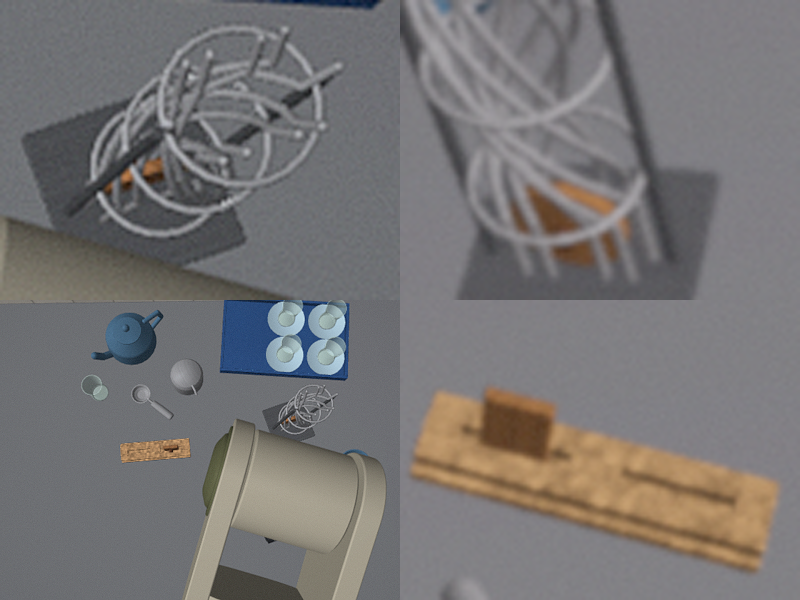

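The tag fell through to the foot (orange in both guide crops), and the oblong is unmoved. I'll wait and check for rest, uprightness and knob side with an overlay.

>>> play_rows:
  plan:
    - [0,0,0,0,0,0,0]
    - [0,0,0,0,0,0,0]
    - [0,0,0,0,0,0,0]
    - [0,0,0,0,0,0,0]
    - [0,0,0,0,0,0,0]

```text
time_s: 8.18
eef_pos: [431.6, -15.0, 391.5]
ee_rot: [0.0, 0.589, 0.808, 0.001]
force: [-0.1, 0.1, 0.5]
grip_width: 0.502
```

```bash
python3 - <<'E'
from h import *
import pickle
S0=pickle.load(open('D3.pkl','rb'))['scene']; T0=pickle.load(open('D3.pkl','rb'))['top']
d=cap('scene','scene4.png'); 
x0,y0,w,h=130,170,64,48
acc=np.mean([optics.capture('scene')['img'].astype(float) for _ in range(4)],0)
print('change',np.abs(acc-S0['img'])[y0:y0+h,x0:x0+w].mean(), 'bg',np.abs(acc-S0['img'])[300:340,200:240].mean())
acc=acc.astype(np.uint8); k=400/w
im=cv2.resize(acc[y0:y0+h,x0:x0+w],(400,300),interpolation=cv2.INTER_CUBIC); o=im.copy()
a=.32;ex=np.array([np.cos(a),np.sin(a),0]);ey=np.array([-np.sin(a),np.cos(a),0]);ez=np.array([0,0,1]);c=np.array([600,-169,36.])
t=np.linspace(0,6.28,40)
def circ(c,r,col): cv2.polylines(o,[np.int32((proj(d,c+r*(np.outer(np.cos(t),ey)+np.outer(np.sin(t),ez)))-[x0,y0])*k)],True,col,1)
circ(c+4*ex,28,(0,0,255));circ(c-4*ex,28,(0,0,128));circ(c+12*ex,5,(0,255,0))
cv2.imwrite('pics/f.png',np.hstack([im,o]))
E
```

```text
change 1.2052951388888888 bg 1.0964583333333333
```

View pics/f.png

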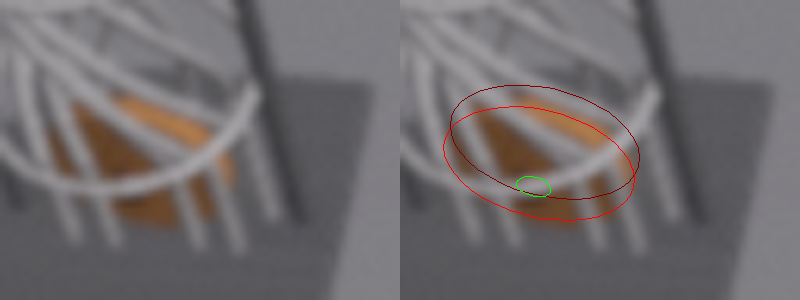

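At rest, since the change between frames is at noise level, and the outline matches an upright disc on the foot. The knob's expected place is hidden behind a ring wire, so I'll check it from the top view.

```bash
python3 - <<'E'
from h import *
d=optics.capture('top'); acc=np.mean([optics.capture('top')['img'].astype(float) for _ in range(4)],0).astype(np.uint8)
x0,y0,w,h=380,145,48,36;k=400/w
im=cv2.resize(acc[y0:y0+h,x0:x0+w],(400,300),interpolation=cv2.INTER_CUBIC); o=im.copy()
a=.32;ex=np.array([np.cos(a),np.sin(a),0]);ey=np.array([-np.sin(a),np.cos(a),0]);ez=np.array([0,0,1]);c=np.array([600,-169,36.])
t=np.linspace(0,6.28,40)
def circ(c,r,col): cv2.polylines(o,[np.int32((proj(d,c+r*(np.outer(np.cos(t),ey)+np.outer(np.sin(t),ez)))-[x0,y0])*k)],True,col,1)
circ(c+4*ex,28,(0,0,255));circ(c-4*ex,28,(0,0,128));circ(c+12*ex,5,(0,255,0));circ(c-12*ex,5,(255,0,0))
cv2.imwrite('pics/f2.png',np.hstack([im,o]))
E
```

```text
(no output)
```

View pics/f2.png

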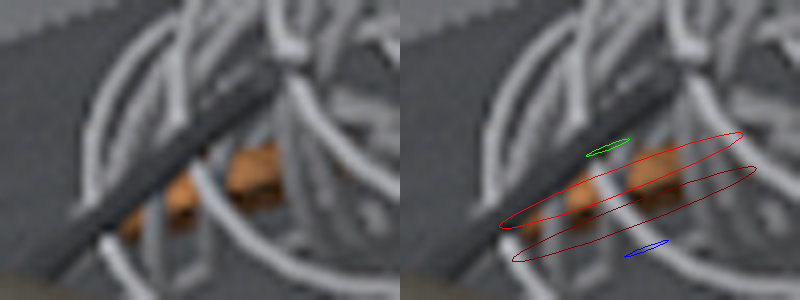

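A brown spot sits at the predicted far-side knob position (about (605,150)), and nothing shows at the near-side one. Handing in.

```bash
python3 -c "
from rig import ctrl,sense
print(sense()['time_s'],ctrl.finish_job())"
```

```text
the job is handed in; nothing more can be done
8.6833 None
```

I lifted the round tag from the rack and let it go about 10 mm into the guide's mouth, with its knob towards the robot. It fell through to the foot, and I handed the job in at 8.7 s; the system gives no verdict.

**Final checks:**
- **Rest:** the tag did not move between two camera frames about half a second apart.
- **Standing:** its outline roughly fits an upright disc lined up with the slot on the foot plate. It is within a few millimetres of the guide's axis by eye.
- **Oblong tag:** in the scene picture taken after the drop it looks the same as at the start.
- **Robot:** the arm was clear of everything.

**Less certain:** the knob's side rests on a small brown spot at the expected far-side place in the top view. The matching near-side place showed nothing, though a wire partly covers it. In the scene view a ring wire hid the knob.

No check failed. The two camera views differed by up to about 4 mm on the guide's position.

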